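Switch the seesaw sorting gate and feed the ball to the other tray

ROBOT

A 6-joint arm with a two-finger parallel gripper is mounted at the origin on a cart in front of the work surface, level with it; the furniture and walls round the work are solid. World frame = base frame: x ahead of the robot, y to its left, z up, the work surface at z = 0. Lengths are in m, angles in rad, forces in N, time in s.
With the tool pointing down it reaches from about 0.25 to 0.775 m from the base axis. Payload 4 kg.
Tool frame: the origin (TCP) lies midway between the tips of the shut fingers; the grasp point (between the pads) lies 19 mm behind it; z points along the fingers, y is the line along which they close (so a half turn about z gives the same grasp; the last joint's range is limited). The gripper opens to 94 mm and grips with 3 to 60 N. Pads are 16 mm wide; open, the fingers measure 119 mm over their backs; the gripper's body (75 mm by 177 mm) begins 78 mm behind the grasp point.
Start: joints at [-1.268, 0.087, 1.371, -0, 1.684, -0.103], TCP at [0.217, -0.505, 0.206] pointing down, gripper open.
Joint ranges: [-3.1, 3.1], [-0.76, 2.03], [0.27, 2.55], [-1.08, 4.22], [0.17, 2.65], [-2.57, 2.57]. Speed limits (rad/s): [2.79, 2.79, 3.14, 3.14, 3.14, 3.14].

INTERFACE

Orientations are given as [roll, pitch, yaw] about the fixed x, y, z axes, in that order (R = Rz(yaw) Ry(pitch) Rx(roll)).
In Python, from bench import sensors, eyes, job gives the robot as it stands.
- The arm moves only by the tool arm_command, never from a script. Its argument "series" is a list of rows, each a list of 7 numbers: the opening, from 0 (shut) to 1 (fully open), then the shift along the tool's x, y, z in cm, then the turn, a rotation vector about the tool's x, y, z in rad. In form: [[fingers, dx, dy, dz, wx, wy, wz], ...]. A call has 1 to 20 rows; each row shifts and turns the commanded pose from where the row before left it, along the tool's axes as they then stand; what a row does not reach is not made up. A row lasts 1/10 s, in which the tool goes at most 50 mm and 8.59 degrees, less where a joint would pass 70% of its speed; a pose out of reach is approached as far as the arm can. A call with a gripper value outside its range is refused whole. The fingers move at their own pace and stop on an object; the grip force is fixed at half the most. Time passes only in rows, so rows that do not move let the fingers close. It gives the time, the measured TCP pose, the force and the opening at its end, in the units of the state.
- sensors.get_obs(): the state, without advancing time (a new reading comes with each control period).
- eyes.snapshot(name): name is "scene" or "top" or "wrist"; returns the picture (400x640x3 uint8, blue, green, red); there is no depth.
- eyes.get_calibration(name): a dict with "mtx" (3x3 intrinsics, pixels), "R" (3x3) and "t" (3): a world point X has camera coordinates R X + t. Camera axes: x right, y down, z forward; pixel columns grow to the right and rows downward; lengths in m; the calibration is good to about 2 mm. A picture is of the moment at which its call begins: read the wrist's pose just before it. get_calibration takes no time and is no camera call; for the wrist camera it gives the pose at the moment of the call.
- job.close_job(): hands the job in, once; it reports no verdict.
The state is a dict: "time": time; "joint_positions": joint angles; "qvel": joint speeds; "joint_torque": joint torques, N m; "tool_pos": TCP position; "ee_rot": TCP orientation; "wrist_force": force on the tool from outside, world axes, zero at the start; "wrist_torque": the same for the moment, N m; "width": finger opening in m.
Only numpy, scipy, OpenCV 4.12 (cv2) and the standard library are available. Lean on these libraries where they do the work, as an engineer would, in place of code of your own. Each camera call takes 0.05 s, during which the arm holds its last target. There are 200 camera calls.

TASK

The orange seesaw gate of the ball sorter is tipped towards one of its two trays. With the fingertips, press down the raised paddle to rock the gate over to the other side, then push the white ball off the feed ledge so that it drops onto the gate and rolls by itself into the tray on that other side. Do not pinch or lift the ball, let it come to rest in the tray, and leave the bottle, the eyepiece and the filter as they stand.

Things in the scene. Friction and masses are not known exactly. Their poses are not given: they have to be found in the camera images.
- sorter: Fixed ball sorter. Origin: on the bench (z = 0) under the middle of the gate's pivot; x points from the feed ledge to the gate (roughly away from the robot), y along the seesaw to the blue tray (white tray at -y), z up. 330 mm along y; x from -97 to +53 mm. The trough of the gate is 140 mm long, 42 mm between its walls; its far wall reaches 130 mm above the bench at the raised end.
- ledge (a point): Middle of the feed ledge's deck where the ball sits, at sorter x = -62 mm, 92 mm above the bench. The ledge runs from x = -84 to -22 mm, 40 mm wide, both ends open, with side guides 33 mm apart inside, up to 100 mm above the bench. The ball sits between two cross ribs 2 mm high; pushed so that its centre passes x = -52 mm it rolls down the deck's slope onto the gate by itself.
- gate (a joint): Tilt of the orange seesaw gate about a level pivot along sorter x, 60 mm above the bench; -0.28 to 0.28 rad. Negative: blue (+y) end down, feeds the blue tray; positive: white (-y) end down, feeds the white tray. A brass weight above the pivot (far side, top 110 mm up) makes it fall to the side it is past the middle of and stay. About 1 N on the raised paddle rocks it. Starting side varies.
- paddle_blue (a point): Middle of the upper face of the orange thumb paddle at the blue (+y) end of the gate: a flat tab 42 mm (sorter x) by 46 mm (sorter y), 4 mm thick, free below, standing out from the gate towards the robot. It moves with the gate: about 103 mm above the bench when raised, 71 mm when down, and about 15 mm outwards in y as it goes down.
- paddle_white (a point): The same on the paddle at the white (-y) end of the gate.
- tray_blue (a point): Middle of the floor of the blue tray, 12 mm above the bench; inside 64 mm (x) by 56 mm (y), outer wall 52 mm above the bench.
- tray_white (a point): Middle of the floor of the white tray, otherwise as the blue one.
- ball_center (a point): Centre of the white polished (slippery) ceramic ball, 30 mm in diameter, about 0.05 kg, at first at rest on the feed ledge, about 107 mm above the bench.
- ball: The same ball; its orientation turns as it rolls, so use its centre.
- oil_bottle: Small amber dropper bottle with black cap, 30 mm across, 68 mm tall, standing behind the sorter; origin in the middle of its underside. Leave it alone.
- spare_ocular: Black eyepiece, 39 mm across, 46 mm tall, standing behind the sorter; origin in the middle of its underside. Leave it alone.
- blue_filter: Round blue glass filter in a black ring, 33 mm across, 9 mm high, lying in front of the blue tray; origin in the middle of its underside. Leave it alone.

How it is judged:
By the outcome, as a careful person would: the job done as asked, in the order asked, and still so for the second after the job is handed in, with the robot touching nothing.
It also fails if it takes over 40 s, if anything falls off the work surface, if the arm or the gripper's body presses on something with over 40 N, if the wrist force passes 120 N, or if a joint passes its speed limit or range.

## Working session

There is one attempt and no reset: what is moved stays moved. The work goes in short steps, Python scripts to look and compute and a tool call to move; the robot and the scene stay as the last step left them, time stands still between calls to the robot, and variables do not carry over. Pictures are saved under pics/ and viewed, on a budget of 10 in all, crops included, one or two more only if the job needs it, and the job is handed in when it is done.

Besides the shell and the picture viewer there is one more tool, called in YAML: its name, and indented under it one key for each argument. arm_command: Moves the arm, as the interface text tells. Its arguments: {"type":"object","properties":{"series":{"type":"array","items":{"type":"array","items":{"type":"number"}}}},"required":["series"]}

```bash
mkdir -p pics; python3 - <<'E'
from bench import sensors, eyes
import cv2, numpy as np
o=sensors.get_obs(); print({k:np.round(v,3) for k,v in o.items()})
for n in("scene","top"):
    cv2.imwrite(f"pics/{n}0.png",eyes.snapshot(n))
    c=eyes.get_calibration(n); print(n,c)
E
```

```text
{'time': np.float64(0.0), 'joint_positions': array([-1.268,  0.088,  1.372,  0.   ,  1.684, -0.103]), 'qvel': array([-0.001, -0.   ,  0.001, -0.001,  0.001, -0.   ]), 'joint_torque': array([-1.0000e-03, -3.4019e+01, -3.0243e+01,  7.2000e-02,  3.3000e-02,
       -0.0000e+00]), 'tool_pos': array([ 0.217, -0.505,  0.204]), 'ee_rot': array([-3.139, -0.   ,  0.406]), 'wrist_force': array([1.391, 0.547, 0.158]), 'wrist_torque': array([ 0.012, -0.023, -0.047]), 'width': np.float64(0.094)}
scene {'mtx': array([[383.67614128,   0.        , 317.22938118],
       [  0.        , 383.67614128, 202.16596727],
       [  0.        ,   0.        ,   1.        ]]), 'R': array([[ 0.60181722, -0.79848007,  0.01567197],
       [-0.34869972, -0.28036917, -0.89431629],
       [ 0.71848768,  0.53275013, -0.44716077]]), 't': array([-0.63472944,  0.13877685,  0.72882365])}
top {'mtx': array([[476.3173883 ,   0.        , 315.03473721],
       [  0.        , 476.3173883 , 199.15558323],
       [  0.        ,   0.        ,   1.        ]]), 'R': array([[ 0.02308269, -0.9997135 ,  0.00633326],
       [-0.98469717, -0.02382964, -0.1726373 ],
       [ 0.17273876, -0.00225141, -0.9849651 ]]), 't': array([-0.39740615,  0.49808957,  0.84709344])}
```

View pics/top0.png

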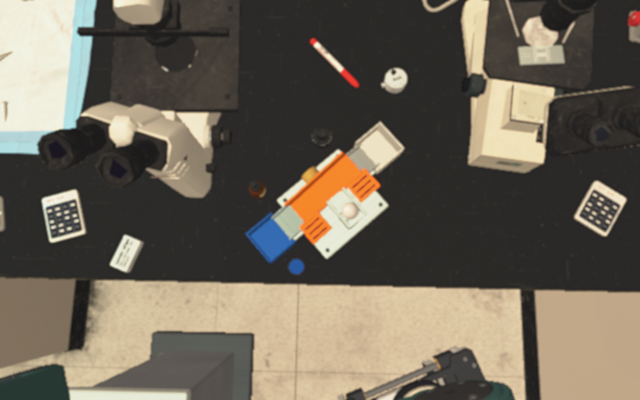

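View pics/scene0.png

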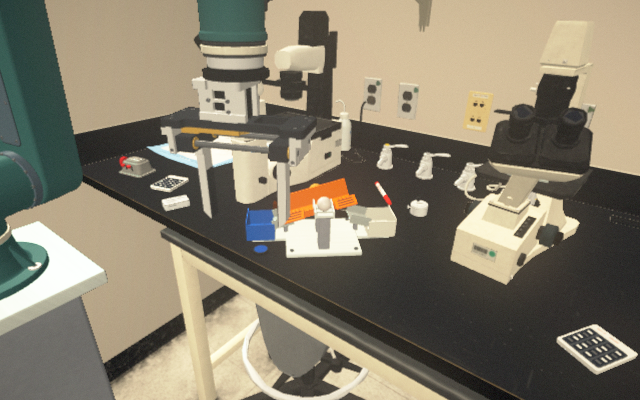

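The top view shows the blue tray at about (270,240), the white tray at (380,150), paddles at (317,230) and (367,185), the ball at (349,210) and the filter at (296,267). In the scene view the gate's blue end looks down. Next I measure these.

```bash
cat > h.py <<'E'
import cv2, numpy as np
from bench import sensors, eyes
def ray(n,uv,z,c=None):
    c=c or eyes.get_calibration(n); R,t=c["R"],c["t"]; C=-R.T@t
    d=R.T@np.linalg.inv(c["mtx"])@np.array([uv[0],uv[1],1.]); return C+d*(z-C[2])/d[2]
def proj(n,X,c=None):
    c=c or eyes.get_calibration(n); p=c["mtx"]@(c["R"]@np.array(X)+c["t"]); return p[:2]/p[2]
def blobs(m,amin=30):
    k,l,s,cen=cv2.connectedComponentsWithStats(m.astype(np.uint8))
    return [(s[i,4],s[i,:4],cen[i],l==i) for i in range(1,k) if s[i,4]>amin]
E
python3 - <<'E'
from h import *
im=cv2.imread("pics/top0.png"); h=cv2.cvtColor(im,cv2.COLOR_BGR2HSV)
roi=np.zeros(h.shape[:2],bool); roi[110:285,235:415]=1
H,S,V=cv2.split(h)
ms={"blue":(H>95)&(H<125)&(S>120),"orange":(H>5)&(H<18)&(S>170)&(V>150)}
for k,m in ms.items():
    for a,b,c,l in blobs(m&roi,40):
        pts=np.argwhere(l)[:,::-1].astype(np.float32); r=cv2.minAreaRect(pts)
        print(k,a,c.round(1),r,"box w@.05",[ray("top",p,.05)[:2].round(3).tolist() for p in cv2.boxPoints(r)])
cr=cv2.resize(im[110:285,235:415],None,fx=4,fy=4,interpolation=cv2.INTER_CUBIC)[:600]
s=cv2.imread("pics/scene0.png")[165:265,235:405]
cv2.imwrite("pics/crop.png",cv2.resize(cr,(617,600)))
cv2.imwrite("pics/crops.png",cv2.resize(s,None,fx=4.5,fy=4.5,interpolation=cv2.INTER_CUBIC))
E
```

```text
blue 1285 [268.9 238.7] ((269.9375305175781, 237.83700561523438), (40.67851638793945, 34.71748733520508), 50.59933853149414) box w@.05 [[0.44, -0.256], [0.482, -0.303], [0.425, -0.353], [0.384, -0.306]]
blue 188 [296.  266.2] ((296.0, 266.0), (14.0, 14.0), 90.0) box w@.05 [[0.395, -0.341], [0.395, -0.366], [0.37, -0.367], [0.37, -0.342]]
orange 3133 [328.9 192.7] ((327.82354736328125, 192.79412841796875), (56.94424819946289, 90.45999908447266), 49.398704528808594) box w@.05 [[0.502, -0.311], [0.619, -0.437], [0.536, -0.508], [0.423, -0.382]]
```

View pics/crops.png

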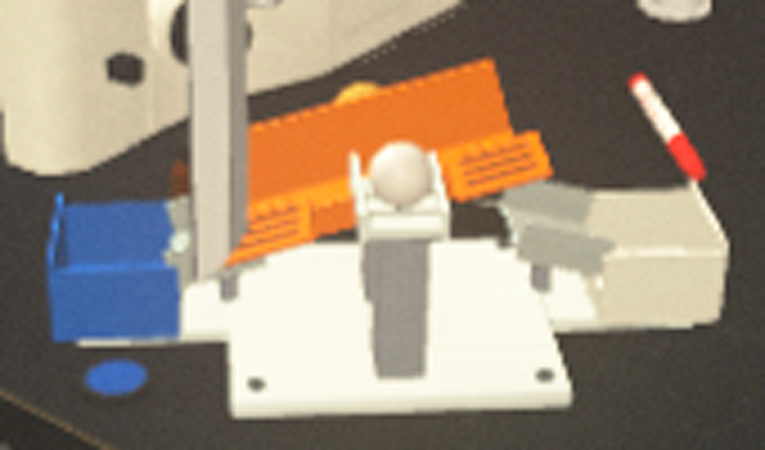

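View pics/crop.png

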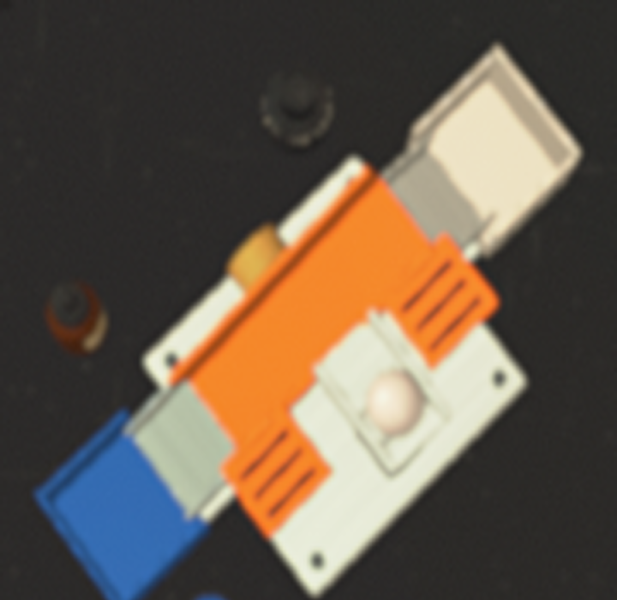

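The blue end is down and the white (-y) paddle is raised, so I'll press white and feed the white tray. In crop pixels the white paddle is at (450,300), the ball at (393,402) and the blue paddle at (276,473).

```bash
python3 - <<'E'
from h import *
f=lambda u,v:(235+u/3.428,110+v/4)
P={k:ray("top",f(*p),z)[:2] for k,p,z in [("wp",(450,300),.103),("bp",(276,473),.071),("ball",(393,402),.107),("w1",(497,43),.052),("w2",(582,155),.052),("b1",(35,493),.052),("b2",(125,605),.052)]}
for k,v in P.items(): print(k,v.round(3))
w=(P["w1"]+P["w2"])/2;b=(P["b1"]+P["b2"])/2
y=b-w;print("len",np.linalg.norm(y));y/=np.linalg.norm(y);x=np.array([y[1],-y[0]]);yaw=np.arctan2(x[1],x[0])
o=P["ball"]+.062*x
print("yaw",yaw,"o",o, "mid",(w+b)/2)
for k,v in P.items(): print(k,((v-o)@x).round(3),((v-o)@y).round(3))
# ball via scene
im=cv2.imread("pics/scene0.png"); 
print("scene proj ball",proj("scene",[*P["ball"],.107]), "seen", (235+400/4.5,165+173/4.5), "wp",proj("scene",[*P["wp"],.103]),(235+497/4.5,165+165/4.5))
E
```

```text
wp [ 0.525 -0.475]
bp [ 0.45  -0.388]
ball [ 0.478 -0.446]
w1 [ 0.661 -0.506]
w2 [ 0.607 -0.553]
b1 [ 0.44  -0.259]
b2 [ 0.39  -0.309]
len 0.32933955311066043
yaw 0.7293540929891449 o [ 0.52412597 -0.40447242] mid [ 0.52442961 -0.40690925]
wp -0.047 -0.053
bp -0.044 0.062
ball -0.062 0.0
w1 0.034 -0.167
w2 -0.037 -0.166
b1 0.034 0.165
b2 -0.037 0.161
scene proj ball [322.35330598 202.86193325] seen (323.8888888888889, 203.44444444444446) wp [346.58488149 200.68727236] (345.44444444444446, 201.66666666666666)
```

The checks agree: tray span 329 mm (330 given), and the ball lands within 2 px in the second view. Sorter origin is about (0.524, -0.405), yaw 0.73. I'll align the tool to it and go above the white paddle with the fingers shut.

arm_command:
  series:
    - [0,0,0,0,0,0,-0.108]
    - [0,0,0,0,0,0,-0.108]
    - [0,0,0,0,0,0,-0.108]
    - [0,3.1,2.4,0,0,0,0]
    - [0,3.1,2.4,0,0,0,0]
    - [0,3.1,2.4,0,0,0,0]
    - [0,3.1,2.4,0,0,0,0]
    - [0,3.1,2.4,0,0,0,0]
    - [0,3.1,2.4,0,0,0,0]
    - [0,3.1,2.4,0,0,0,0]
    - [0,3.1,2.4,0,0,0,0]
    - [0,0,0,1.5,0,0,0]
    - [0,0,0,1.5,0,0,0]
    - [0,0,0,1.5,0,0,0]
    - [0,0,0,0,0,0,0]

```text
time: 1.6
tool_pos: [0.5273, -0.4823, 0.1562]
ee_rot: [-3.134, 0.001, 0.728]
wrist_force: [0.4, 0.3, -0.7]
width: 0.0006
```

```bash
cat >> h.py <<'E'
O=np.array([.524,-.4055]);Y=.73
def st():
    o=sensors.get_obs(); d=o["tool_pos"][:2]-O; c,s=np.cos(Y),np.sin(Y)
    print("t",o["time"].round(2),"sorter xy",np.round([c*d[0]+s*d[1],-s*d[0]+c*d[1]],4),"z",o["tool_pos"][2].round(4),"rot",o["ee_rot"].round(3),"F",o["wrist_force"].round(2),"w",o["width"].round(3))
E
python3 - <<'E'
from h import *
st(); im=eyes.snapshot("wrist"); cv2.imwrite("pics/w1.png",im)
c,s=np.cos(Y),np.sin(Y)
for n,p in {"wp":(-.047,-.055,.103),"ball":(-.062,0,.107)}.items():
    print(n,proj("wrist",[O[0]+c*p[0]-s*p[1],O[1]+s*p[0]+c*p[1],p[2]]).round(1))
t=sensors.get_obs()["tool_pos"];print("tcp",proj("wrist",t))
E
```

```text
Traceback (most recent call last):
  File "h.py", line 14, in st
    print("t",o["time"].round(2),"sorter xy",np.round([c*d[0]+s*d[1],-s*d[0]+c*d[1]],4),"z",o["tool_pos"][2].round(4),"rot",o["ee_rot"].round(3),"F",o["wrist_force"].round(2),"w",o["width"].round(3))
              ^^^^^^^^^^^^^^^
AttributeError: 'float' object has no attribute 'round'
```

```bash
sed -i 's/o\["time"\].round(2)/o["time"]/; s/o\["tool_pos"\]\[2\].round(4)/round(float(o["tool_pos"][2]),4)/; s/o\["width"\].round(3)/o["width"]/' h.py
python3 - <<'E'
from h import *
st(); im=eyes.snapshot("wrist"); cv2.imwrite("pics/w1.png",im)
c,s=np.cos(Y),np.sin(Y)
for n,p in {"wp":(-.047,-.055,.103),"ball":(-.062,0,.107)}.items():
    print(n,proj("wrist",[O[0]+c*p[0]-s*p[1],O[1]+s*p[0]+c*p[1],p[2]]).round(1))
t=sensors.get_obs()["tool_pos"];print("tcp",proj("wrist",t))
E
```

```text
t 1.6 sorter xy [-0.0488 -0.0594] z 0.1562 rot [-3.134e+00  1.000e-03  7.280e-01] F [ 0.37  0.29 -0.72] w 0.0006137784098338091
wp [315.7 214.5]
ball [248.3 233.6]
tcp [321.65737331 244.20791812]
```

View pics/w1.png

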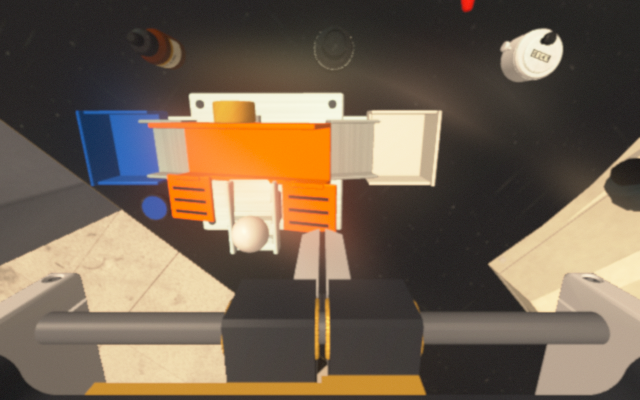

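The wrist view shows the white paddle at about (312,207), the ball at (250,234) and the fingers over the paddle. This matches the prediction within about 4 mm. Pressing now.

arm_command:
  series:
    - [0,0.4,0,1.2,0,0,0]
    - [0,0,0,1.2,0,0,0]
    - [0,0,0,1.2,0,0,0]
    - [0,0,0,1.2,0,0,0]
    - [0,0,0,0.5,0,0,0]
    - [0,0,0,0.5,0,0,0]
    - [0,0,0,0.5,0,0,0]
    - [0,0,0,0.5,0,0,0]
    - [0,0,0,0.5,0,0,0]
    - [0,0,0,0.5,0,0,0]
    - [0,0,0,0,0,0,0]
    - [0,0,0,0,0,0,0]

```text
time: 2.85
tool_pos: [0.5328, -0.4802, 0.0821]
ee_rot: [-3.141, 0.0, 0.73]
wrist_force: [0.1, 0.5, -0.4]
width: 0.0002
```

```bash
python3 - <<'E'
from h import *
st(); a=eyes.snapshot("wrist"); b=eyes.snapshot("scene")[165:265,205:405]
cv2.imwrite("pics/p1.png",np.vstack([a[60:260,:],cv2.resize(b,(640,320),interpolation=cv2.INTER_CUBIC)]))
E
```

```text
t 2.85 sorter xy [-0.0433 -0.0615] z 0.0821 rot [-3.141  0.     0.73 ] F [ 0.05  0.47 -0.36] w 0.00015240580061703452
```

View pics/p1.png

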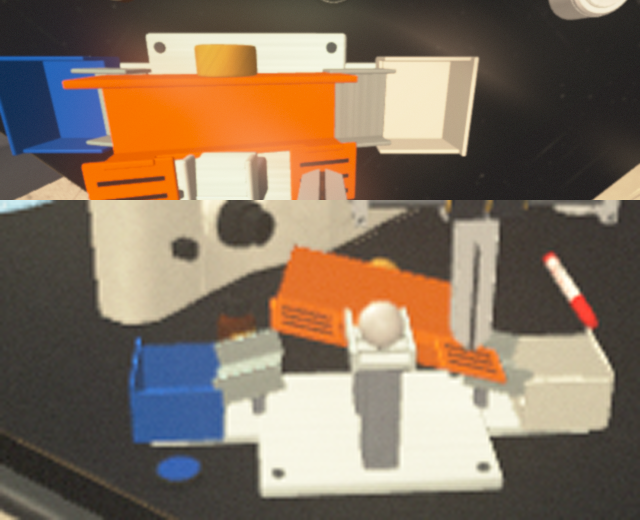

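The gate is now tipped to white, with the brass weight over and the raised end on the blue side, and the ball is still on the ledge. I'll lift and go behind the ball.

arm_command:
  series:
    - [0,0,0,-1.5,0,0,0]
    - [0,0,0,-2.5,0,0,0]
    - [0,0,0,-3.3,0,0,0]
    - [0,-2.2,-1.5,0,0,0,0]
    - [0,-2.2,-1.5,0,0,0,0]
    - [0,-2.2,-1.5,0,0,0,0]
    - [0,0,-1.6,0,0,0,0]
    - [0,0,0,2.0,0,0,0]
    - [0,0,0,2.0,0,0,0]
    - [0,0,0,1.0,0,0,0]
    - [0,0,0,0,0,0,0]
    - [0,0,0,0,0,0,0]

```text
time: 4.15
tool_pos: [0.4435, -0.4794, 0.1066]
ee_rot: [3.14, 0.0, 0.73]
wrist_force: [-0.3, 0.5, 0.9]
width: 0.0002
```

```bash
python3 - <<'E'
from h import *
st(); a=eyes.snapshot("wrist"); b=eyes.snapshot("scene")[145:265,205:405]
cv2.imwrite("pics/p2.png",np.vstack([a[60:260,:],cv2.resize(b,(640,384),interpolation=cv2.INTER_CUBIC)]))
E
```

```text
t 4.15 sorter xy [-0.1093 -0.0013] z 0.1066 rot [3.14 0.   0.73] F [-0.32  0.54  0.86] w 0.00019994210792416845
```

View pics/p2.png

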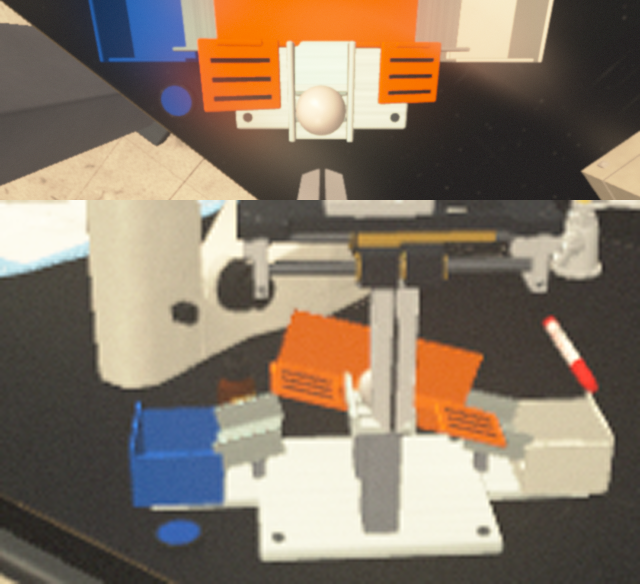

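The fingers are centred behind the ball (ball column 320, fingers 322). The gate is still on white. I'll lower 5 mm and push gently.

arm_command:
  series:
    - [0,0,0,0.5,0,0,0]
    - [0,1.0,0,0,0,0,0]
    - [0,0.8,0,0,0,0,0]
    - [0,0.3,0,0,0,0,0]
    - [0,0.3,0,0,0,0,0]
    - [0,0.3,0,0,0,0,0]
    - [0,0.3,0,0,0,0,0]
    - [0,0.3,0,0,0,0,0]
    - [0,0.3,0,0,0,0,0]
    - [0,0.3,0,0,0,0,0]
    - [0,0,0,0,0,0,0]
    - [0,0,0,0,0,0,0]

```text
time: 5.45
tool_pos: [0.4722, -0.4529, 0.1005]
ee_rot: [3.142, 0.0, 0.73]
wrist_force: [-0.9, 0.3, -0.1]
width: 0.0004
```

```bash
python3 - <<'E'
from h import *
st(); a=eyes.snapshot("wrist"); b=eyes.snapshot("scene")[145:265,205:405]
cv2.imwrite("pics/p3.png",np.vstack([a[60:260,:],cv2.resize(b,(640,384),interpolation=cv2.INTER_CUBIC)]))
E
```

```text
t 5.45 sorter xy [-0.0702 -0.0008] z 0.1005 rot [3.142 0.    0.73 ] F [-0.88  0.3  -0.05] w 0.00035406942357376085
```

View pics/p3.png

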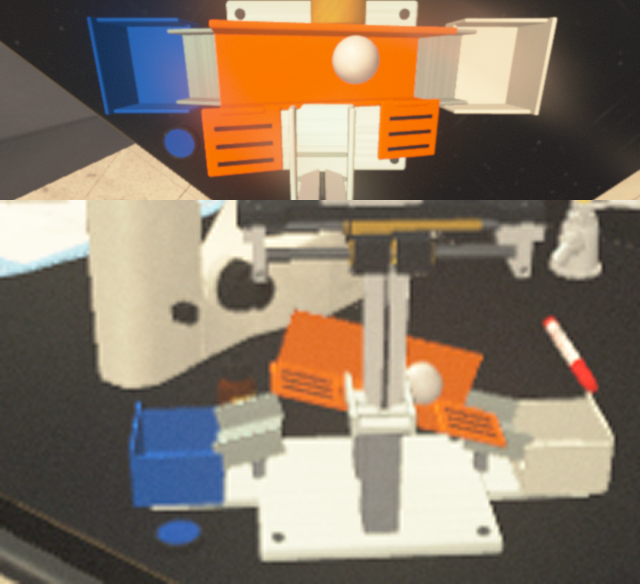

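The ball is on the gate at (355,60), rolling towards the white tray. I'll back off, rise clear and let it settle.

arm_command:
  series:
    - [0,-0.8,0,0,0,0,0]
    - [0,-1.5,0,0,0,0,0]
    - [0,-2.0,0,0,0,0,0]
    - [0,-1.0,0,-1.5,0,0,0]
    - [0,-1.0,0,-2.5,0,0,0]
    - [0,-1.0,0,-2.5,0,0,0]
    - [0,0,0,-1.5,0,0,0]
    - [0,0,0,0,0,0,0]
    - [0,0,0,0,0,0,0]
    - [0,0,0,0,0,0,0]
    - [0,0,0,0,0,0,0]
    - [0,0,0,0,0,0,0]
    - [0,0,0,0,0,0,0]
    - [0,0,0,0,0,0,0]
    - [0,0,0,0,0,0,0]
    - [0,0,0,0,0,0,0]
    - [0,0,0,0,0,0,0]
    - [0,0,0,0,0,0,0]
    - [0,0,0,0,0,0,0]
    - [0,0,0,0,0,0,0]

```text
time: 7.55
tool_pos: [0.4178, -0.5017, 0.1805]
ee_rot: [3.141, 0.0, 0.73]
wrist_force: [-0.2, -0.6, -0.8]
width: 0.0009
```

arm_command:
  series:
    - [0,0,0,0,0,0,0]
    - [0,0,0,0,0,0,0]
    - [0,0,0,0,0,0,0]
    - [0,0,0,0,0,0,0]
    - [0,0,0,0,0,0,0]
    - [0,0,0,0,0,0,0]
    - [0,0,0,0,0,0,0]
    - [0,0,0,0,0,0,0]
    - [0,0,0,0,0,0,0]
    - [0,0,0,0,0,0,0]

```text
time: 8.55
tool_pos: [0.4178, -0.5016, 0.1805]
ee_rot: [3.142, 0.0, 0.73]
wrist_force: [0.5, 0.5, -0.4]
width: 0.0005
```

```bash
python3 - <<'E'
from h import *
st(); a=eyes.snapshot("wrist"); 
import time
s0=eyes.snapshot("scene")
for _ in range(8): s1=eyes.snapshot("scene")
d=cv2.absdiff(s0,s1)[165:265,235:405].max(); print("scene change over .4s",d)
b=s1[145:265,205:405]
cv2.imwrite("pics/p4.png",np.vstack([a[0:210,:],cv2.resize(b,(640,384),interpolation=cv2.INTER_CUBIC)]))
E
```

```text
t 8.55 sorter xy [-0.1433 -0.0008] z 0.1805 rot [3.142 0.    0.73 ] F [ 0.55  0.48 -0.37] w 0.0004961079767140495
scene change over .4s 15
```

View pics/p4.png

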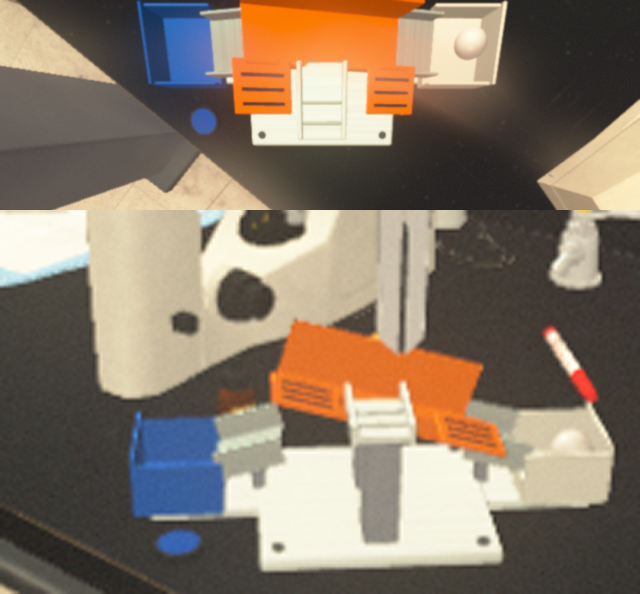

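The ball is in the white tray at (470,43), the ledge is empty and the gate is still on white. I'll check that the ball is at rest, and that the bottle, eyepiece and filter haven't moved, then hand in.

arm_command:
  series:
    - [0,0,0,0,0,0,0]
    - [0,0,0,0,0,0,0]
    - [0,0,0,0,0,0,0]
    - [0,0,0,0,0,0,0]
    - [0,0,0,0,0,0,0]
    - [0,0,0,0,0,0,0]
    - [0,0,0,0,0,0,0]
    - [0,0,0,0,0,0,0]
    - [0,0,0,0,0,0,0]
    - [0,0,0,0,0,0,0]

```text
time: 10.05
tool_pos: [0.4178, -0.5017, 0.1805]
ee_rot: [3.141, 0.0, 0.73]
wrist_force: [-0.1, 0.2, 0.2]
width: 0.0006
```

```bash
python3 - <<'E'
from h import *
a=cv2.imread("pics/p4.png")[0:80,435:505]; b=eyes.snapshot("wrist")[0:80,435:505]
print("tray diff over 1.4 s: mean %.2f"%cv2.absdiff(a,b).mean(),"shift",cv2.phaseCorrelate(*[cv2.cvtColor(i,cv2.COLOR_BGR2GRAY).astype(np.float32) for i in(a,b)]))
t0,t1=cv2.imread("pics/top0.png"),eyes.snapshot("top")
for n,(u,v) in {"bottle":(258,188),"eyepiece":(321,137),"filter":(296,267)}.items():
    s=np.s_[v-14:v+14,u-14:u+14]; print(n,cv2.absdiff(t0[s],t1[s]).mean().round(2))
E
```

```text
tray diff over 1.4 s: mean 0.80 shift ((0.004729076059689419, 0.02451376106765224), 1.012253514594502)
bottle 0.79
eyepiece 0.98
filter 9.03
```

The ball, bottle and eyepiece are unchanged. The filter patch differs in the top view, possibly because the gripper hides it, so I'll check it in the scene view.

```bash
python3 - <<'E'
from h import *
for im in (cv2.imread("pics/scene0.png"),eyes.snapshot("scene")):
    H,S,V=cv2.split(cv2.cvtColor(im,cv2.COLOR_BGR2HSV)); m=(H>95)&(H<125)&(S>120); m[:243]=0; m[:,:250]=0; m[256:]=0; m[:,275:]=0
    print([(a,c.round(2)) for a,_,c,_ in blobs(m,20)])
for im in (cv2.imread("pics/top0.png"),eyes.snapshot("top")):
    H,S,V=cv2.split(cv2.cvtColor(im,cv2.COLOR_BGR2HSV)); m=(H>95)&(H<125)&(S>120); m[:255]=0; m[285:]=0; m[:,:284]=0; m[:,312:]=0
    print([(a,b,c.round(2)) for a,b,c,_ in blobs(m,20)], im[266,296])
E
```

```text
[(np.int32(74), array([260.19, 248.43]))]
[(np.int32(75), array([260.23, 248.29]))]
[(np.int32(188), array([289, 259,  15,  15], dtype=int32), array([295.98, 266.15]))] [162  91  42]
[(np.int32(186), array([288, 259,  16,  16], dtype=int32), array([296.06, 266.24]))] [162  91  41]
```

The filter hasn't moved in either view; the difference came from the arm being in the patch's background. Handing in.

```bash
python3 -c "
from bench import job; print(job.close_job())"
```

```text
the job is handed in; nothing more can be done
None
```

The white ball is at rest in the white tray and the job is handed in, at about 10 s of the 40 s allowed. The gate started with its blue end down. I pressed the raised white paddle with the shut fingertips to rock it over, then nudged the ball off the ledge from behind. It dropped onto the gate and rolled into the tray by itself, and I backed the arm clear.

- **Ball:** it moved less than 0.1 px over the last 1.4 s or so.
- **Gate:** it still stood on the white side in the last picture I viewed, about 1.5 s before hand-in.
- **Robot:** it was touching nothing, and every wrist force reading was about 1 N or less.
- **Bottle and eyepiece:** unchanged in the top view.
- **Filter:** its patch differed in the first top-view comparison (mean difference 9). A recheck found it within 0.15 px of its starting place in both the top and scene views. I think the arm was in the background of that patch, but I did not view a picture to confirm it.

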